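Reset the tripped breaker and shut the board

TASK

One breaker on this distribution board has tripped: its toggle has stopped midway between off (towards the board's bottom edge) and on (towards the hinged cover). Reset it the proper way, pushing its toggle fully off and then fully on, and shut the smoked cover. Leave all the other switches as they stand, including the one that is switched off on purpose, and do not disturb the things lying beside the board.

Things in the scene. Friction and masses are not known exactly. Their poses are not given: they have to be found in the camera images.
- board: White distribution board lying fixed on its back on the bench; origin under its centre, z up, 220 mm along x, 300 mm along y. +x points to its top edge (hinge side, roughly away from the robot), +y along the row of devices. Its rim is 90 mm above the bench; the recess inside the rim spans x -56 to +70 mm, y -130 to +130 mm, with its floor 64 mm above the bench.
- row_middle (a point): Middle of the row of six devices, at board x = y = 0, level with their flat faces (45 x 35 mm), 70 mm above the bench. They sit at x = 0, y = +90, +54, +18, -18, -54, -90 mm: the main switch always at +90, five alike two-pole breakers (1 to 5) in the other places in any order. Of these one has tripped, one is off, three are on.
- cover (a joint): Smoked clear cover of the board, hinged along the top edge of the recess: 0 = shut flat on the rim, about 2 = standing open and leaning back past upright (stop at 2.3). Stays where it is left (hinge friction 0.12 N m; mass 120 g).
- cover_hinge (a point): Middle of the cover's hinge line, which runs along the board's y; board x = +72 mm, 92.5 mm above the bench.
- cover_edge (a point): Middle of the cover's free edge, 132 mm from the hinge line, in the mid-plane of the 4 mm thick, 264 mm wide panel. A finger tab 60 mm wide and 9 mm long sticks out beyond it in the same plane.
- main_toggle (a joint): Toggle of the main switch (one plain bar 30 mm wide), otherwise like toggle_1: +0.45 = on, -0.45 = off. It stands on.
- main_toggle_tip (a point): Middle of the end of the main toggle.
- toggle_1 (a joint): Toggle of breaker 1: black bar 24 mm wide (board y), 7 mm thick (x). Its axis lies along y at x = 0, 13 mm below the face; its end is 30 mm from the axis. +0.45 = fully on (leans to the board's +x, the hinge side), -0.45 = fully off (leans to -x), about 0 = tripped (upright). Friction 0.05 N m holds it anywhere: 3 to 10 N to push.
- toggle_1_tip (a point): Middle of the end of toggle_1; 17 mm above the breaker's face when upright, 14 mm above and 13 mm to either side when on or off.
- toggle_2 (a joint): Toggle of breaker 2, as toggle_1.
- toggle_2_tip (a point): Middle of the end of toggle_2; 17 mm above the breaker's face when upright, 14 mm above and 13 mm to either side when on or off.
- toggle_3 (a joint): Toggle of breaker 3, as toggle_1.
- toggle_3_tip (a point): Middle of the end of toggle_3; 17 mm above the breaker's face when upright, 14 mm above and 13 mm to either side when on or off.
- toggle_4 (a joint): Toggle of breaker 4, as toggle_1.
- toggle_4_tip (a point): Middle of the end of toggle_4; 17 mm above the breaker's face when upright, 14 mm above and 13 mm to either side when on or off.
- toggle_5 (a joint): Toggle of breaker 5, as toggle_1.
- toggle_5_tip (a point): Middle of the end of toggle_5; 17 mm above the breaker's face when upright, 14 mm above and 13 mm to either side when on or off.
- multimeter: Bystander: black multimeter, 150 x 74 x 34 mm plus dial, lying beside the board; origin under its centre.
- screwdriver: Bystander: 200 mm screwdriver lying beside the board; origin at the bench under its middle.
- tape_roll: Bystander: roll of black tape, 64 mm across, 19 mm high; origin under its centre.
- spare_isolator: Bystander: a spare two-module device standing loose on the bench, 85 x 35 x 82 mm; origin under its centre.

How it is judged:
On the way, in this order (a step that is already met when the one before it is completed fails the run):
1. the tripped breaker's toggle is pushed fully off (to within 0.1 rad of the stop) (((value of joint toggle_1 below -0.35 rad and distance of toggle_1_tip from where it was at the start of the episode between 0.008 and 0.02 m) or (value of joint toggle_2 below -0.35 rad and distance of toggle_2_tip from where it was at the start of the episode between 0.008 and 0.02 m) or (value of joint toggle_3 below -0.35 rad and distance of toggle_3_tip from where it was at the start of the episode between 0.008 and 0.02 m) or (value of joint toggle_4 below -0.35 rad and distance of toggle_4_tip from where it was at the start of the episode between 0.008 and 0.02 m) or (value of joint toggle_5 below -0.35 rad and distance of toggle_5_tip from where it was at the start of the episode between 0.008 and 0.02 m))), for 0.1 s.
2. the same toggle is then pushed fully on (to within 0.1 rad of the stop) (((value of joint toggle_1 above 0.35 rad and distance of toggle_1_tip from where it was at the start of the episode between 0.008 and 0.02 m) or (value of joint toggle_2 above 0.35 rad and distance of toggle_2_tip from where it was at the start of the episode between 0.008 and 0.02 m) or (value of joint toggle_3 above 0.35 rad and distance of toggle_3_tip from where it was at the start of the episode between 0.008 and 0.02 m) or (value of joint toggle_4 above 0.35 rad and distance of toggle_4_tip from where it was at the start of the episode between 0.008 and 0.02 m) or (value of joint toggle_5 above 0.35 rad and distance of toggle_5_tip from where it was at the start of the episode between 0.008 and 0.02 m))), for 0.2 s.
At the end, for the whole second after the job is handed in: The breaker that had tripped stands fully on (within 0.1 rad of the stop); every other toggle, the main one included, has its end within 6 mm of where it began and no toggle is left midway; the cover is shut (within 0.05 rad); the four bystanders lie within 30 mm of where they were (((value of joint toggle_1 above 0.35 rad and distance of toggle_1_tip from where it was at the start of the episode between 0.008 and 0.02 m) or (distance of toggle_1_tip from where it was at the start of the episode below 0.006 m and (value of joint toggle_1 above 0.22 rad or value of joint toggle_1 below -0.22 rad))) and ((value of joint toggle_2 above 0.35 rad and distance of toggle_2_tip from where it was at the start of the episode between 0.008 and 0.02 m) or (distance of toggle_2_tip from where it was at the start of the episode below 0.006 m and (value of joint toggle_2 above 0.22 rad or value of joint toggle_2 below -0.22 rad))) and ((value of joint toggle_3 above 0.35 rad and distance of toggle_3_tip from where it was at the start of the episode between 0.008 and 0.02 m) or (distance of toggle_3_tip from where it was at the start of the episode below 0.006 m and (value of joint toggle_3 above 0.22 rad or value of joint toggle_3 below -0.22 rad))) and ((value of joint toggle_4 above 0.35 rad and distance of toggle_4_tip from where it was at the start of the episode between 0.008 and 0.02 m) or (distance of toggle_4_tip from where it was at the start of the episode below 0.006 m and (value of joint toggle_4 above 0.22 rad or value of joint toggle_4 below -0.22 rad))) and ((value of joint toggle_5 above 0.35 rad and distance of toggle_5_tip from where it was at the start of the episode between 0.008 and 0.02 m) or (distance of toggle_5_tip from where it was at the start of the episode below 0.006 m and (value of joint toggle_5 above 0.22 rad or value of joint toggle_5 below -0.22 rad))) and distance of main_toggle_tip from where it was at the start of the episode below 0.006 m and value of joint cover between -0.05 and 0.05 rad and distance of each of multimeter, screwdriver, tape_roll, spare_isolator from where it was at the start of the episode below 0.03 m); the robot touches nothing.
It fails at once if a breaker that had not tripped is thrown over (its toggle's end moves more than 20 mm), or the main switch's toggle moves more than 10 mm (distance of any of toggle_1_tip, toggle_2_tip, toggle_3_tip, toggle_4_tip, toggle_5_tip from where it was at the start of the episode above 0.02 m or distance of main_toggle_tip from where it was at the start of the episode above 0.01 m).
It fails at once if a bystander is moved more than 30 mm (distance of any of multimeter, screwdriver, tape_roll, spare_isolator from where it was at the start of the episode above 0.03 m).
It also fails if it takes over 48 s, if anything falls off the work surface, if the arm or the gripper's body presses on something with over 40 N, if the wrist force passes 120 N, or if a joint passes its speed limit or range.

ROBOT

A 6-joint arm with a two-finger parallel gripper is mounted at the origin on the work surface. World frame = base frame: x ahead of the robot, y to its left, z up, the work surface at z = 0. Lengths are in m, angles in rad, forces in N, time in s.
With the tool pointing down it reaches from about 0.375 to 0.9 m from the base axis. Payload 3.1 kg.
Tool frame: the origin (TCP) lies midway between the tips of the shut fingers; the grasp point (between the pads) lies 19 mm behind it (grip_depth is the distance from the TCP to the grasp point, in m); y points along the fingers, z is the direction in which the jaws open and shut, and the axes are right-handed (so a half turn about y gives the same grasp; the last joint's range is limited). The gripper opens to 85 mm and grips with 20 to 120 N. Pads are 22 mm wide; open, the fingers measure 114 mm over their backs; the gripper's body (76 mm by 85 mm) begins 54 mm behind the grasp point. The pads swing forward as they close: fully open they stand 13 mm farther back than shut.
Start: joints at [-1.411, 0.527, 1.433, -0, 1.181, -0.178], TCP at [0.208, -0.589, 0.231] pointing down, gripper open.
Joint ranges: [-3.08, 3.08], [-0.75, 2.2], [0.22, 2.44], [-1.43, 4.57], [0, 2.65], [-2.85, 2.85]. Speed limits (rad/s): [2.79, 2.79, 3.14, 3.14, 3.14, 3.14].

INTERFACE

Orientations are given as a unit quaternion [x, y, z, w].
In Python, from station import sense, snapshot, camera_model, sign_off, grip_depth gives the robot as it stands.
- The arm moves only by the tool play_rows, never from a script. Its argument "deltas" is a list of rows, each a list of 6 numbers: the shift along the tool's x, y, z in m, then the turn, a rotation vector about the tool's x, y, z in rad. A call has 1 to 12 rows; each row is the pose to reach, as a shift and turn from the pose commanded when the call began, along the tool's axes at that moment; what a row does not reach only later rows make up. A row lasts 1/10 s, in which the tool goes at most 50 mm and 8.59 degrees, less where a joint would pass 70% of its speed; a pose out of reach is approached as far as the arm can. A call with a gripper value outside its range is refused whole. "gripper" is the finger opening in m, from 0 to 0.0854, set as the call begins (left out, the last holds). The fingers move at their own pace and stop on an object; "force" is the grip in N (left out, the last holds). Time passes only in rows, so rows that repeat a pose let the fingers close. It gives the time, the measured TCP pose, the force and the opening at its end, in the units of the state.
- sense(): the state, without advancing time (a new reading comes with each control period).
- snapshot(name): name is "scene" or "top" or "wrist"; returns the picture (420x560x3 uint8, red, green, blue); there is no depth.
- camera_model(name): a dict with "fx", "fy", "cx", "cy" (pixels), "camera_from_world" (4x4, takes a point from world to camera coordinates). Camera axes: x right, y up, looking along -z (the intrinsics and any distortion apply to the point x, -y, -z); pixel columns grow to the right and rows downward; lengths in m; the calibration is good to about 2 mm. A picture is of the moment at which its call begins: read the wrist's pose just before it. camera_model takes no time and is no camera call; for the wrist camera it gives the pose at the moment of the call.
- sign_off(): hands the job in, once; it reports no verdict.
The state is a dict: "t": time; "q": joint angles; "qd": joint speeds; "tau": joint torques, N m; "tcp_pos": TCP position; "tool_rot": TCP orientation; "force": force on the tool from outside, world axes, zero at the start; "ft_torque": the same for the moment, N m; "finger_gap": opening from 0.0 (shut) to 1.0 (fully open).
Only numpy, scipy, OpenCV 4.12 (cv2) and the standard library are available. Lean on these libraries where they do the work, as an engineer would, in place of code of your own. Each camera call takes 0.05 s, during which the arm holds its last target.

## Working session

There is one attempt and no reset: what is moved stays moved. The work goes in short steps, Python scripts to look and compute and a tool call to move; the robot and the scene stay as the last step left them, time stands still between calls to the robot, and variables do not carry over. Pictures are saved under pics/ and viewed, and the job is handed in when it is done.

Besides the shell and the picture viewer there is one more tool, called after "Request:" as a command line: name --pt "numbers of a row" for each row, then --argument value for the rest. play_rows: Moves the arm, as the interface text tells. Its arguments: {"type":"object","properties":{"deltas":{"type":"array"},"gripper":{"type":"number"},"force":{"type":"number"}},"required":["deltas"]}

```bash
mkdir -p pics
python3 - <<'E'
from station import *
import cv2
s=sense();print({k:s[k] for k in ('t','tcp_pos','tool_rot','finger_gap','force')})
for n in("scene","top","wrist"):
    cv2.imwrite(f"pics/{n}0.png",snapshot(n)[:,:,::-1]); m=camera_model(n);print(n,m)
E
```

```text
{'t': 0.0, 'tcp_pos': array([ 0.20762017, -0.58873971,  0.23031595]), 'tool_rot': array([-0.11922178,  0.69776289, -0.69620513,  0.11921216]), 'finger_gap': 1.0007668577532947, 'force': array([0.08117506, 0.64119962, 0.1970519 ])}
scene {'fx': 416.6343338227973, 'fy': 416.6343338227973, 'cx': 281.16187586809633, 'cy': 218.72209871643182, 'camera_from_world': array([[-0.20370486,  0.97902868, -0.00267791,  0.09002507],
       [-0.78422294, -0.16153329,  0.59908378,  0.38297357],
       [ 0.58608763,  0.12413635,  0.80068187, -1.1541179 ],
       [ 0.        ,  0.        ,  0.        ,  1.        ]])}
top {'fx': 443.8360390098273, 'fy': 443.8360390098273, 'cx': 279.5499957901456, 'cy': 211.44456597080668, 'camera_from_world': array([[ 0.02182741, -0.99972164, -0.00895597,  0.02141304],
       [ 0.97988476,  0.01961517,  0.19859782, -0.58542908],
       [-0.19836687, -0.0131107 ,  0.98004015, -0.94279528],
       [ 0.        ,  0.        ,  0.        ,  1.        ]])}
wrist {'fx': 291.5995037871848, 'fy': 291.5995037871848, 'cx': 278.15873710083787, 'cy': 202.51532005273987, 'camera_from_world': array([[ 0.3333014 , -0.94281875, -0.00172402, -0.62366924],
       [ 0.89552665,  0.31715371, -0.3121627 ,  0.04162871],
       [ 0.29485963,  0.10250036,  0.95002709, -0.37994999],
       [ 0.        ,  0.        ,  0.        ,  1.        ]])}
```

View pics/scene0.png

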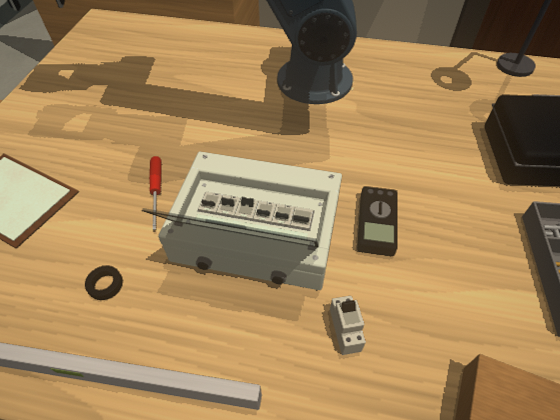

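View pics/top0.png

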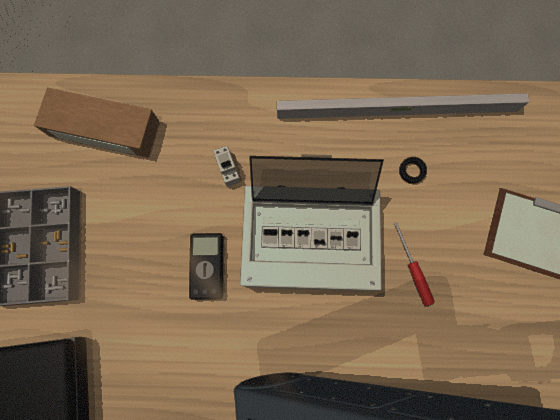

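View pics/wrist0.png

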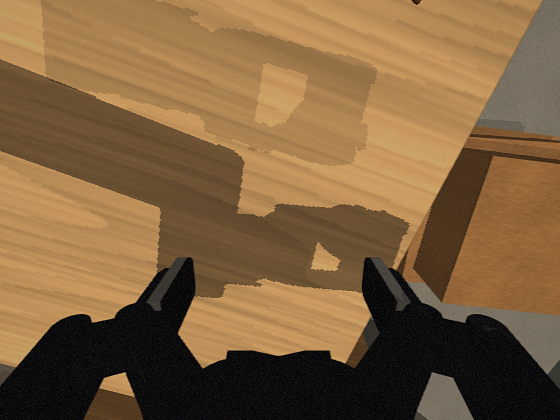

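The scene shows the board with its cover open, with the main switch at the left in the top view (270,237) and a toggle near (319,242) that looks off. I'll zoom in and measure the rim.

```bash
cat > h.py <<'E'
import numpy as np,cv2
from station import *
def ray(m,u,v):
    M=m["camera_from_world"];R=M[:3,:3];C=-R.T@M[:3,3]
    d=R.T@np.array([(u-m["cx"])/m["fx"],-(v-m["cy"])/m["fy"],-1.]);return C,d
def onz(m,u,v,z):
    C,d=ray(m,u,v);return C+d*(z-C[2])/d[2]
def proj(m,P):
    M=m["camera_from_world"];p=M[:3,:3]@np.array(P)+M[:3,3]
    return m["cx"]+m["fx"]*p[0]/-p[2],m["cy"]-m["fy"]*p[1]/-p[2]
E
python3 - <<'E'
from h import *
a=cv2.imread("pics/top0.png")
cv2.imwrite("pics/topz.png",cv2.resize(a[150:300,230:395],(792,720)[:2] if 0 else (660,600),interpolation=cv2.INTER_CUBIC))
b=cv2.imread("pics/scene0.png")
cv2.imwrite("pics/scz.png",cv2.resize(b[145:290,135:345],(798,551),interpolation=cv2.INTER_CUBIC))
E
```

```text
(no output)
```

View pics/topz.png

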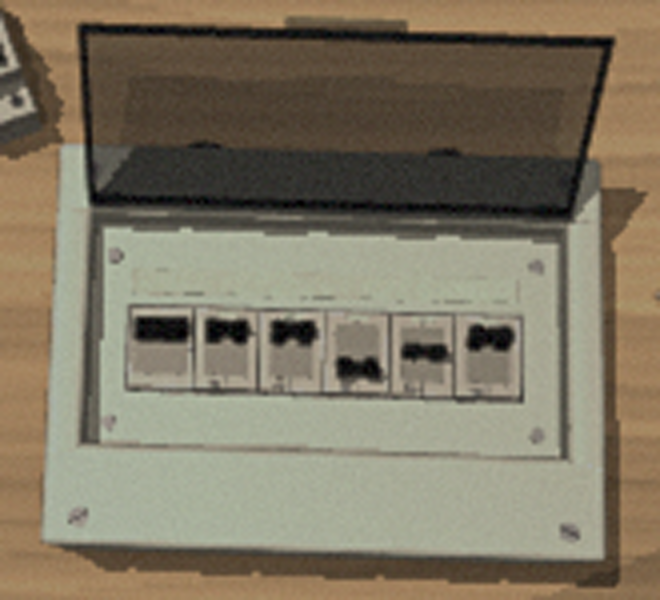

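View pics/scz.png

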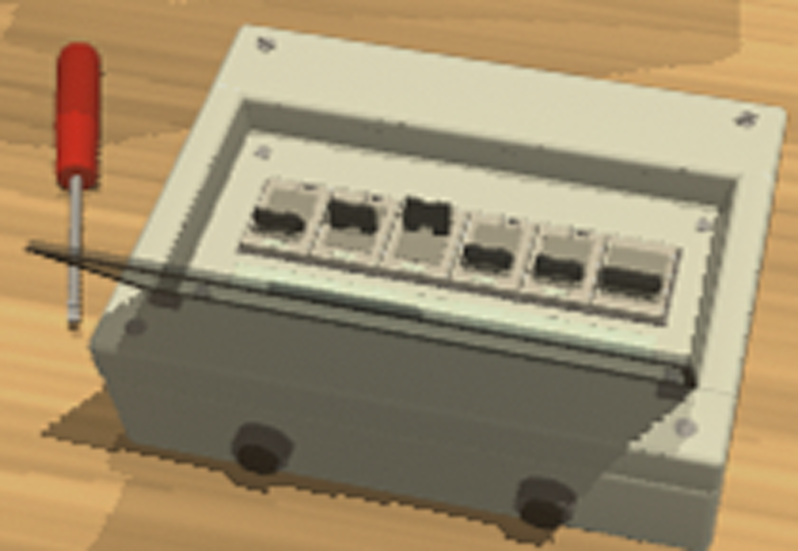

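Zoomed top view: toggles at u=162 (main), 228, 293, 358 (low, so off), 423 (mid, so tripped), 490 (on). The tripped breaker is therefore at board y = -54. Next I'll work out the board pose.

Run:
```python
from h import *
m=camera_model("top")
z=lambda u,v,h:onz(m,230+(u-1.5)/4,150+(v-1.5)/4,h)
F=[z(*p,.07) for p in((127,305),(523,318),(522,400),(125,388))]
B=[z(44,542,.088),z(604,558,.088)]
for p in F+B:print(p.round(4))
print("len",[np.linalg.norm(F[i]-F[(i+1)%4]).round(4) for i in range(4)],np.linalg.norm(B[0]-B[1]))
c=np.mean(F,0);ey=F[0]-F[1]+F[3]-F[2];yaw=np.arctan2(-ey[0],ey[1]);eb=B[0]-B[1]
print("c",c,"yaw",yaw,np.arctan2(-eb[0],eb[1]))
# cross check with bottom edge: midpoint at board (-.11,0)
yaw0=np.arctan2(-eb[0],eb[1]);print("c from bottom",np.mean(B,0)+.11*np.array([np.cos(yaw0),np.sin(yaw0),0]))
# cover edge: rim corners pixel of free edge
ms=camera_model("scene")
# cover free edge corners top: (80,27),(612,40); scene: (28,243)?,(693,383)
def tri(pt,ps):
    C1,d1=ray(m,230+(pt[0]-1.5)/4,150+(pt[1]-1.5)/4);C2,d2=ray(ms,135+(ps[0]-1.4)/3.8,145+(ps[1]-1.4)/3.8)
    A=np.stack([d1,-d2],1);s=np.linalg.lstsq(A,C2-C1,rcond=None)[0]
    P,Q=C1+s[0]*d1,C2+s[1]*d2;return (P+Q)/2,np.linalg.norm(P-Q)
print(tri((80,27),(693,383)),tri((612,40),(28,243)))
```

```text
[0.5491 0.0731 0.07  ]
[ 0.5463 -0.1459  0.07  ]
[ 0.5009 -0.1447  0.07  ]
[0.5029 0.0728 0.07  ]
[0.418  0.1123 0.088 ]
[ 0.416  -0.1837  0.088 ]
len [np.float64(0.219), np.float64(0.0455), np.float64(0.2175), np.float64(0.0462)] 0.2959593621151757
c [ 0.52481347 -0.0361832   0.07      ] yaw -0.011257476709585315 -0.006646252398478504
c from bottom [ 0.52696849 -0.03640747  0.088     ]
(array([0.66721642, 0.09663777, 0.19693215]), np.float64(0.0056811330542913055)) (array([ 0.66178636, -0.1666838 ,  0.20749192]), np.float64(0.0022244736277205984))
```

```bash
cat >> h.py <<'E'
from scipy.spatial.transform import Rotation as Ro
def plan(P=None,R=None):
    s=sense();T=Ro.from_quat(s["tool_rot"]);P=s["tcp_pos"] if P is None else np.array(P)
    d=T.inv().apply(P-s["tcp_pos"]);r=(T.inv()*R).as_rotvec() if R is not None else np.zeros(3)
    return np.r_[d,r].round(4)
YAW=-.009
def down(sgn):  # tool y=-Z, tool z = sgn*board x
    z=sgn*np.array([np.cos(YAW),np.sin(YAW),0]);y=np.array([0,0,-1.]);return Ro.from_matrix(np.stack([np.cross(y,z),y,z],1))
E
python3 - <<'E'
from h import *
s=sense();print(Ro.from_quat(s["tool_rot"]).as_matrix().round(3))
M=camera_model("wrist")["camera_from_world"];print("cam",-M[:3,:3].T@M[:3,3]-s["tcp_pos"])
for g in(1,-1):print(g,plan([.525,-.09,.25],down(g)), s["q"])
E
```

```text
[[-0.943 -0.     0.332]
 [-0.332  0.002 -0.943]
 [-0.    -1.    -0.002]]
cam [0.07495861 0.02662193 0.14231692]
1 [-0.4651 -0.0187 -0.3651  0.0013 -1.223  -0.0013] [-1.41049951e+00  5.28226339e-01  1.43363631e+00  3.03853704e-05
  1.18143754e+00 -1.78485606e-01]
-1 [-4.6510e-01 -1.8700e-02 -3.6510e-01  1.4000e-03  1.9186e+00  1.4000e-03] [-1.41049951e+00  5.28226339e-01  1.43363631e+00  3.03853704e-05
  1.18143754e+00 -1.78485606e-01]
```

Request:
play_rows --pt "-0.039 -0.0016 -0.03 0 -0.1 0" --pt "-0.078 -0.003 -0.061 0 -0.2 0" --pt "-0.116 -0.005 -0.091 0 -0.3 0" --pt "-0.155 -0.006 -0.122 0 -0.4 0" --pt "-0.194 -0.008 -0.152 0 -0.5 0" --pt "-0.233 -0.009 -0.183 0 -0.6 0" --pt "-0.271 -0.011 -0.213 0 -0.7 0" --pt "-0.31 -0.012 -0.243 0 -0.8 0" --pt "-0.349 -0.014 -0.274 0 -0.9 0" --pt "-0.388 -0.016 -0.304 0 -1.0 0" --pt "-0.426 -0.017 -0.335 0 -1.11 0" --pt "-0.465 -0.019 -0.365 0.0013 -1.223 -0.0013" --gripper 0

```text
t: 1.35
tcp_pos: [0.5254, -0.0886, 0.2502]
tool_rot: [0.499, -0.501, 0.501, -0.498]
force: [0.9, -1.0, -0.4]
finger_gap: 0.0
```

Run:
```python
from h import *
s=sense();print(s["t"],s["tcp_pos"],s["force"],s["finger_gap"]);m=camera_model("wrist")
a=snapshot("wrist")[:,:,::-1];cv2.imwrite("pics/w1.png",a);np.save("w1.npy",m["camera_from_world"])
c=np.array([.526,-.036])
for y in(.09,.054,.018,-.018,-.054,-.09):
    print(y,np.round(proj(m,[c[0]+.009*y,c[1]+y,.07]),1))
print(plan([.5,-.09,.25],down(1)))
```

```text
1.35 [ 0.52544788 -0.08861897  0.25019251] [ 0.93977882 -1.02572052 -0.40148737] 0.00029130348703392174
0.09 [279.8  39.7]
0.054 [279.6  79.4]
0.018 [279.3 116.1]
-0.018 [279.1 150.2]
-0.054 [278.9 182.1]
-0.09 [278.7 211.8]
[ 0.0075  0.0007 -0.0294 -0.0053  0.0125 -0.003 ]
```

View pics/w1.png

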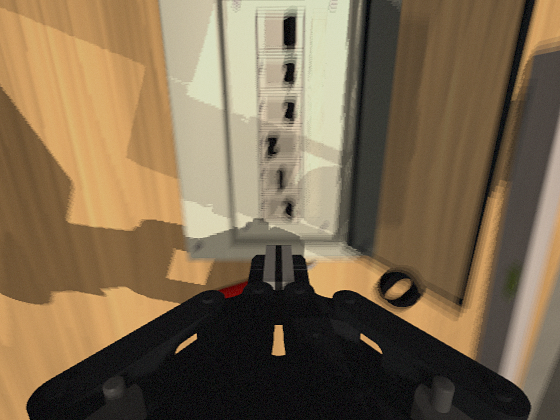

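The wrist view agrees with the pose: the tripped toggle is at (280,182) and the predicted pixel was (278.9,182.1). I'll descend on the hinge side of the tripped toggle with the fingers shut.

Request:
play_rows --pt "0.0005 0.03 0.015 -0.002 0.004 -0.001" --pt "0.001 0.06 0.03 -0.005 0.0125 -0.003" --pt "0.0014 0.1 0.031 -0.005 0.0125 -0.003" --pt "0.0014 0.13 0.031 -0.005 0.0125 -0.003" --pt "0.0014 0.15 0.031 -0.005 0.0125 -0.003" --pt "0.0014 0.15 0.031 -0.005 0.0125 -0.003" --pt "0.0014 0.15 0.031 -0.005 0.0125 -0.003"

```text
t: 2.1
tcp_pos: [0.556, -0.0928, 0.1003]
tool_rot: [-0.497, 0.506, -0.505, 0.492]
force: [-0.5, -0.0, 0.3]
finger_gap: -0.002
```

Run:
```python
from h import *
s=sense();print(s["t"],s["tcp_pos"],s["force"],s["finger_gap"]);m=camera_model("wrist")
a=snapshot("wrist")[:,:,::-1];cv2.imwrite("pics/w2.png",a)
print(plan([.556,-.09,.078],down(1)), proj(m,s["tcp_pos"]),proj(m,[.5255,-.09,.087]))
```

```text
2.1 [ 0.5560203  -0.09277842  0.10031077] [-0.4632065  -0.02640828  0.31190383] -0.0017243016990171336
[-0.0031  0.0231 -0.0007  0.0033 -0.0128  0.0052] (np.float64(279.16736109097224), np.float64(260.5695087568295)) (np.float64(227.51280154462276), np.float64(245.82907637898938))
```

View pics/w2.png

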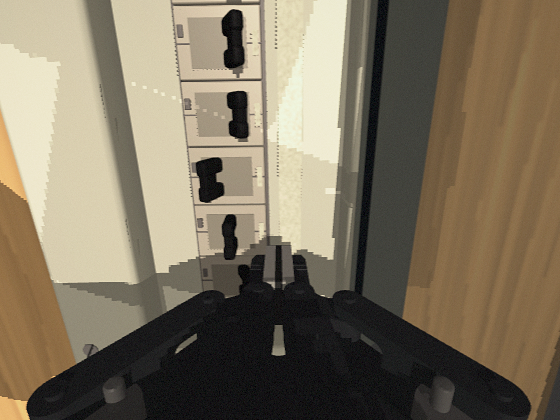

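Seen at z≈0.10: the tripped toggle is at (230,237), the off neighbour at (209,180), and the finger tip at (279,260) is on its hinge side. The toggle sits about 3 mm further in +y than predicted. I'll shift by that and go down.

Request:
play_rows --pt "-0.004 0.005 0 0.003 -0.012 0.005" --pt "-0.005 0.012 -0.0005 0.003 -0.012 0.005" --pt "-0.005 0.018 -0.0005 0.003 -0.012 0.005" --pt "-0.005 0.0225 -0.0005 0.003 -0.012 0.005" --pt "-0.005 0.0225 -0.0005 0.003 -0.012 0.005" --pt "-0.005 0.0225 -0.0005 0.003 -0.012 0.005"

```text
t: 2.75
tcp_pos: [0.5555, -0.0877, 0.0776]
tool_rot: [-0.498, 0.503, -0.502, 0.497]
force: [0.5, 0.4, -0.4]
finger_gap: 0.005
```

Request:
play_rows --pt "0 0 -0.005 0 0 0" --pt "0 0 -0.01 0 0 0" --pt "0 0 -0.015 0 0 0" --pt "0 0 -0.018 0 0 0" --pt "0 0 -0.018 0 0 0"

```text
t: 3.25
tcp_pos: [0.5373, -0.0875, 0.0781]
tool_rot: [-0.498, 0.503, -0.502, 0.497]
force: [0.2, -0.3, -0.3]
finger_gap: 0.004
```

Run:
```python
from h import *
s=sense();print(s["t"],s["tcp_pos"],s["force"],s["finger_gap"]);m=camera_model("wrist")
a=snapshot("wrist")[:,:,::-1];cv2.imwrite("pics/w3.png",a)
print(plan(None,down(1)))
```

```text
3.25 [ 0.53733721 -0.08753988  0.07812289] [ 0.23166227 -0.34336263 -0.29071961] 0.0036474545812146355
[ 0.      0.      0.      0.0017 -0.0005 -0.0002]
```

View pics/w3.png

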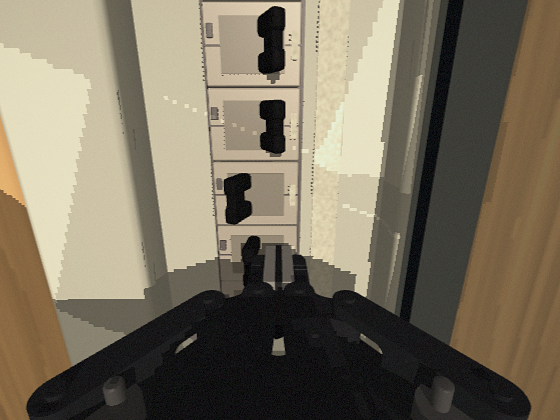

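The shut fingers (tip ~279,262) are almost touching the tripped toggle (252,255). I'll push towards off in small steps and watch the force.

Request:
play_rows --pt "0 0 -0.002 0 0 0" --pt "0 0 -0.004 0 0 0" --pt "0 0 -0.006 0 0 0" --pt "0 0 -0.006 0 0 0"

```text
t: 3.7
tcp_pos: [0.5313, -0.0875, 0.0777]
tool_rot: [-0.498, 0.503, -0.502, 0.497]
force: [1.8, 0.1, -1.1]
finger_gap: 0.001
```

Request:
play_rows --pt "0 0 -0.0015 0 0 0" --pt "0 0 -0.003 0 0 0" --pt "0 0 -0.003 0 0 0"

```text
t: 4.0
tcp_pos: [0.5283, -0.0875, 0.0778]
tool_rot: [-0.498, 0.503, -0.502, 0.497]
force: [0.3, -0.2, -0.6]
finger_gap: -0.002
```

Request:
play_rows --pt "0 0 -0.001 0 0 0" --pt "0 0 -0.002 0 0 0" --pt "0 0 -0.003 0 0 0"

```text
t: 4.3
tcp_pos: [0.5271, -0.0877, 0.0782]
tool_rot: [0.497, -0.502, 0.503, -0.498]
force: [5.6, 0.1, -1.9]
finger_gap: 0.001
```

Run:
```python
from h import *
s=sense();print(s["t"],s["tcp_pos"],s["force"])
a=snapshot("wrist")[:,:,::-1];cv2.imwrite("pics/w4.png",cv2.resize(a[150:300,180:380],(800,600)))
```

```text
4.3 [ 0.5270743  -0.08767643  0.07815111] [ 5.64798293  0.05485165 -1.91759015]
```

View pics/w4.png

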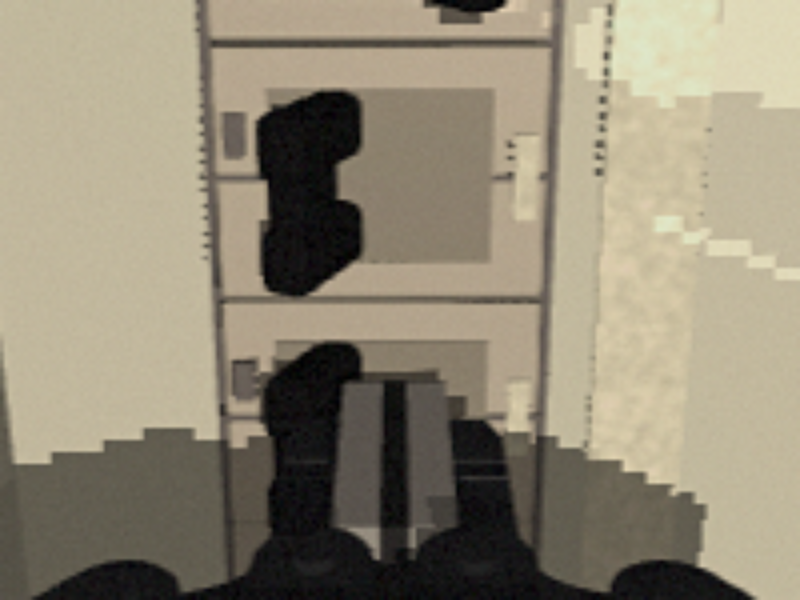

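The tripped toggle (left edge ~268 in the zoom) is now nearly level with the off neighbour (~260). I'll press a little further.

Request:
play_rows --pt "0 0 -0.0015 0 0 0" --pt "0 0 -0.002 0 0 0" --pt "0 0 -0.002 0 0 0"

```text
t: 4.65
tcp_pos: [0.5267, -0.0879, 0.0785]
tool_rot: [0.496, -0.501, 0.504, -0.498]
force: [7.0, 0.7, -2.0]
finger_gap: -0.0
```

Request:
play_rows --pt "0 0 -0.0015 0 0 0" --pt "0 0 -0.0025 0 0 0" --pt "0 0 -0.0025 0 0 0"

```text
t: 4.95
tcp_pos: [0.5245, -0.0882, 0.0789]
tool_rot: [0.496, -0.501, 0.505, -0.499]
force: [7.7, 0.5, 0.7]
finger_gap: 0.004
```

Run:
```python
from h import *
s=sense();print(s["t"],s["tcp_pos"],s["force"])
a=snapshot("wrist")[:,:,::-1];cv2.imwrite("pics/w5.png",cv2.resize(a[150:300,180:380],(800,600)))
```

```text
4.95 [ 0.52453904 -0.08824937  0.0788868 ] [7.70589536 0.50876221 0.66333405]
```

View pics/w5.png

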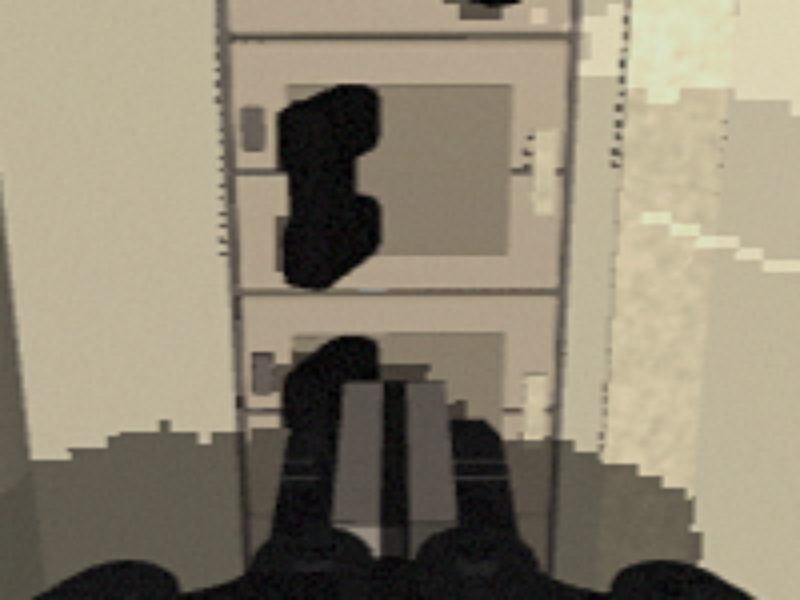

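Request:
play_rows --pt "0 0 -0.0015 0 0 0" --pt "0 0 -0.003 0 0 0" --pt "0 0 -0.003 0 0 0"

```text
t: 5.3
tcp_pos: [0.5241, -0.0886, 0.0792]
tool_rot: [0.495, -0.499, 0.506, -0.5]
force: [11.2, 1.9, -2.2]
finger_gap: 0.003
```

Run:
```python
from h import *
s=sense();print(s["t"],s["tcp_pos"],s["force"])
a=snapshot("wrist")[:,:,::-1];cv2.imwrite("pics/w6.png",cv2.resize(a[150:300,180:380],(800,600)))
```

```text
5.3 [ 0.52414784 -0.08857414  0.07918281] [11.24590729  1.94052922 -2.18006868]
```

View pics/w6.png

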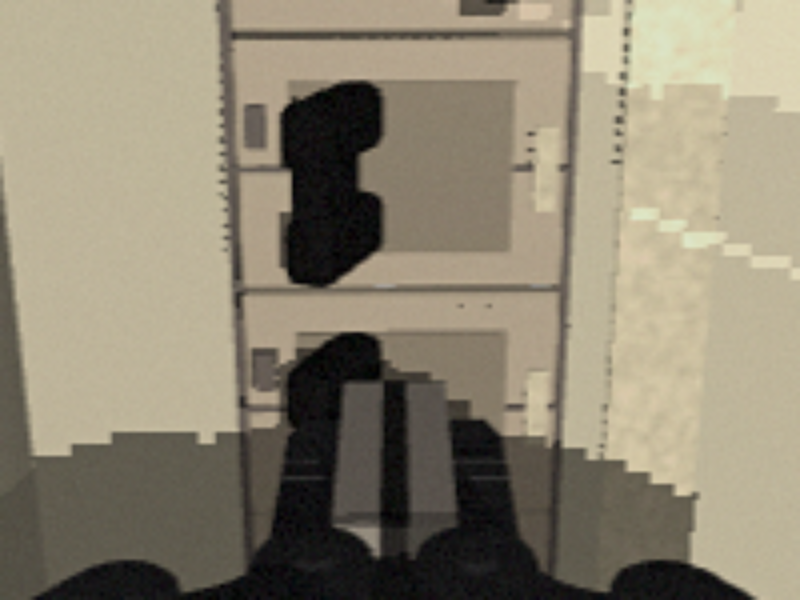

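The force has risen to 11 N with no further travel, and the toggle matches the off neighbour, so it is at the off stop. I'll back off, lift, cross over and come down on its bottom-edge side.

Request:
play_rows --pt "0 0 0.01 0 0 0" --pt "0 0 0.014 0 0 0" --pt "0 -0.02 0.014 0 0 0" --pt "0 -0.05 0.012 0 0 0" --pt "0 -0.05 -0.01 0 0 0" --pt "0 -0.05 -0.026 0 0 0" --pt "0 -0.05 -0.026 0 0 0" --pt "0 -0.05 -0.026 0 0 0"

```text
t: 6.15
tcp_pos: [0.4914, -0.0869, 0.1277]
tool_rot: [-0.498, 0.504, -0.501, 0.497]
force: [0.4, 0.3, 0.5]
finger_gap: -0.002
```

Run:
```python
from h import *
s=sense();print(s["t"],s["tcp_pos"],s["force"],plan([.492,-.088,.078],down(1)))
a=snapshot("wrist")[:,:,::-1];cv2.imwrite("pics/w7.png",a)
```

```text
6.15 [ 0.49144013 -0.08689238  0.12770219] [0.35650548 0.27332109 0.53184115] [ 0.0011  0.0497  0.0007  0.0035 -0.0007 -0.0009]
```

View pics/w7.png

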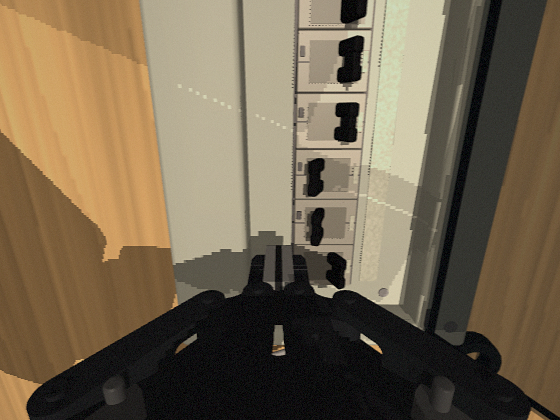

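The toggle now at (317,226) leans off, just like the off neighbour (315,177), and the others still lean on. The finger tip at (279,258) is clear on the bottom-edge side. I'll go down and push towards on.

Request:
play_rows --pt "0 0.02 0 0.003 0 0" --pt "0 0.04 0 0.003 0 0" --pt "0 0.05 0 0.003 0 0" --pt "0 0.05 0 0.003 0 0" --pt "0 0.05 0.005 0.003 0 0" --pt "0 0.05 0.01 0.003 0 0" --pt "0 0.05 0.01 0.003 0 0"

```text
t: 6.9
tcp_pos: [0.5036, -0.0875, 0.0787]
tool_rot: [0.497, -0.501, 0.503, -0.499]
force: [0.3, 0.3, -0.2]
finger_gap: 0.0
```

Request:
play_rows --pt "0 0 0.003 0 0 0" --pt "0 0 0.006 0 0 0" --pt "0 0 0.009 0 0 0" --pt "0 0 0.012 0 0 0" --pt "0 0 0.015 0 0 0" --pt "0 0 0.018 0 0 0" --pt "0 0 0.018 0 0 0"

```text
t: 7.6
tcp_pos: [0.5221, -0.0877, 0.0796]
tool_rot: [0.496, -0.501, 0.504, -0.499]
force: [-0.4, 0.9, 7.3]
finger_gap: 0.002
```

Request:
play_rows --pt "0 0 0.002 0 0 0" --pt "0 0 0.004 0 0 0" --pt "0 0 0.004 0 0 0"

```text
t: 7.9
tcp_pos: [0.5252, -0.0877, 0.0788]
tool_rot: [0.497, -0.501, 0.504, -0.498]
force: [-0.2, 0.5, 6.9]
finger_gap: -0.003
```

Run:
```python
from h import *
s=sense();print(s["t"],s["tcp_pos"],s["force"],plan(None,down(1)))
a=snapshot("wrist")[:,:,::-1];cv2.imwrite("pics/w8.png",cv2.resize(a[150:300,180:380],(800,600)))
```

```text
7.9 [ 0.52522116 -0.08769646  0.0788139 ] [-0.18560708  0.52926305  6.94816711] [ 0.      0.      0.     -0.004  -0.0006  0.0006]
```

View pics/w8.png

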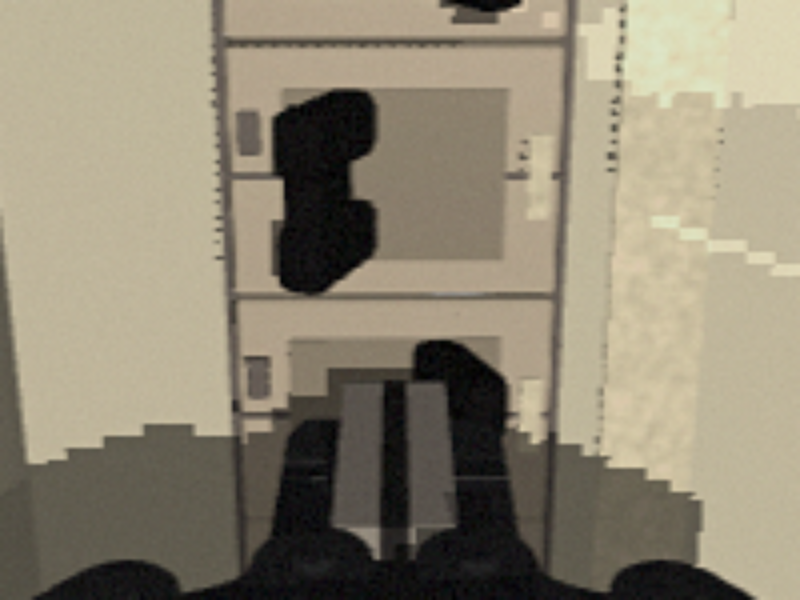

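The toggle now leans towards the hinge side (right edge 505 in the zoom). I'll keep pushing to the stop.

Request:
play_rows --pt "0 0 0.0015 0 0 0" --pt "0 0 0.003 0 0 0" --pt "0 0 0.003 0 0 0"

```text
t: 8.25
tcp_pos: [0.5259, -0.0876, 0.0786]
tool_rot: [-0.498, 0.502, -0.502, 0.498]
force: [-3.6, -1.1, 9.1]
finger_gap: -0.002
```

Request:
play_rows --pt "0 0 0.0015 0 0 0" --pt "0 0 0.003 0 0 0" --pt "0 0 0.003 0 0 0"

```text
t: 8.55
tcp_pos: [0.5261, -0.0875, 0.0786]
tool_rot: [-0.5, 0.504, -0.5, 0.496]
force: [-7.9, -3.6, 13.5]
finger_gap: 0.0
```

Run:
```python
from h import *
s=sense();print(s["t"],s["tcp_pos"],s["force"],plan(None,down(1)))
a=snapshot("wrist")[:,:,::-1];cv2.imwrite("pics/w9.png",cv2.resize(a[150:300,180:380],(800,600)))
```

```text
8.55 [ 0.52612932 -0.08749035  0.0785549 ] [-7.87792208 -3.59703518 13.45053909] [ 0.      0.      0.      0.007   0.0012 -0.0005]
```

View pics/w9.png

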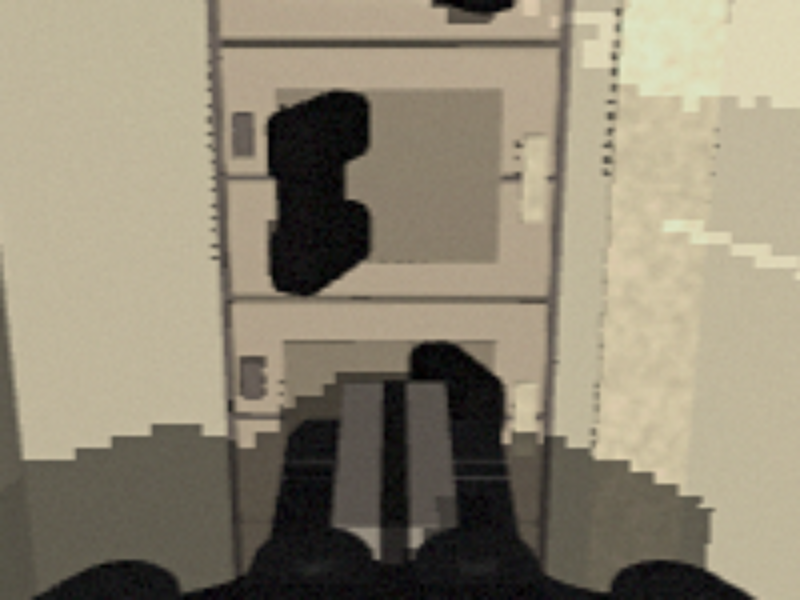

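It no longer yields (0.2 mm of travel for 3 mm commanded, and the force keeps rising). I'll back off, lift and compare.

Request:
play_rows --pt "0 0 -0.01 0 0 0" --pt "0 0 -0.02 0 0 0" --pt "0 -0.02 -0.022 0 0 0" --pt "0 -0.06 -0.022 0 0 0" --pt "0 -0.1 -0.022 0 0 0" --pt "0 -0.14 -0.022 0 0 0" --pt "0 -0.16 -0.022 0 0 0" --pt "0 -0.17 -0.022 0 0 0" --pt "0 -0.17 -0.022 0 0 0"

```text
t: 9.5
tcp_pos: [0.5082, -0.0874, 0.2487]
tool_rot: [0.497, -0.501, 0.503, -0.498]
force: [0.2, -0.4, -1.2]
finger_gap: 0.0
```

Run:
```python
from h import *
s=sense();print(s["t"],s["tcp_pos"],s["force"])
a=snapshot("wrist")[:,:,::-1];cv2.imwrite("pics/w10.png",cv2.resize(a[0:270,180:420],(533,600)))
# plan: up & out to behind the cover
```

```text
9.5 [ 0.50824184 -0.08742649  0.24870623] [ 0.21791608 -0.35508599 -1.18353383]
```

View pics/w10.png

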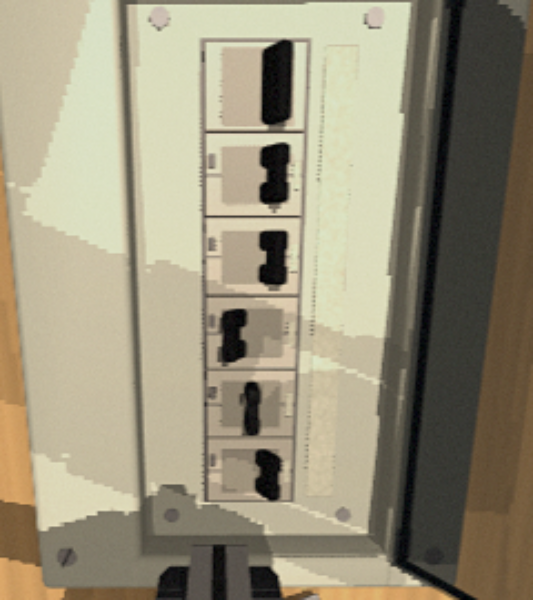

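The wrist view shows the toggle at (252,408) upright again. The gripper's finger backs must have rested on its end, which fits the 7–13 N upward force, and dragged it back as I withdrew. The others are unchanged. I'll push on again with the tip about 3 mm higher and withdraw straight up this time.

Request:
play_rows --pt "0 0.04 -0.008 0 0 0" --pt "0 0.08 -0.008 0 0 0" --pt "0 0.12 -0.008 0 0 0" --pt "0 0.15 -0.008 0 0 0" --pt "0 0.164 -0.008 0 0 0" --pt "0 0.166 -0.008 0 0 0" --pt "0 0.166 -0.008 0 0 0" --pt "0 0.166 -0.008 0 0 0"

```text
t: 10.35
tcp_pos: [0.5002, -0.0872, 0.0821]
tool_rot: [0.497, -0.502, 0.503, -0.498]
force: [-0.9, -0.0, -0.6]
finger_gap: -0.002
```

Run:
```python
from h import *
s=sense();print(s["t"],s["tcp_pos"],s["force"],plan([.5,-.087,.082],down(1)))
```

```text
10.35 [ 0.50017706 -0.0871887   0.08206303] [-0.86361468 -0.01379322 -0.55158808] [-0.0002  0.0001 -0.0002 -0.0016 -0.0005 -0.0002]
```

Request:
play_rows --pt "0 0 0.005 0 0 0" --pt "0 0 0.01 0 0 0" --pt "0 0 0.015 0 0 0" --pt "0 0 0.02 0 0 0" --pt "0 0 0.024 0 0 0" --pt "0 0 0.027 0 0 0" --pt "0 0 0.027 0 0 0"

```text
t: 11.05
tcp_pos: [0.5269, -0.0872, 0.0817]
tool_rot: [-0.497, 0.502, -0.502, 0.498]
force: [-0.9, -1.2, 0.2]
finger_gap: 0.0
```

Request:
play_rows --pt "0 0 0.001 0 0 0" --pt "0 0 0.002 0 0 0" --pt "0 0 0.002 0 0 0"

```text
t: 11.35
tcp_pos: [0.5272, -0.0871, 0.0816]
tool_rot: [-0.498, 0.503, -0.501, 0.497]
force: [-4.8, -0.9, 0.6]
finger_gap: -0.0
```

Run:
```python
from h import *
s=sense();print(s["t"],s["tcp_pos"],s["force"],plan([.5,-.087,.082],down(1)))
a=snapshot("wrist")[:,:,::-1];cv2.imwrite("pics/w11.png",cv2.resize(a[150:300,180:380],(800,600)))
```

```text
11.35 [ 0.52721991 -0.08714125  0.08158696] [-4.78209816 -0.9348558   0.57069869] [ 0.0001 -0.0003 -0.0272  0.0027 -0.0001 -0.0011]
```

View pics/w11.png

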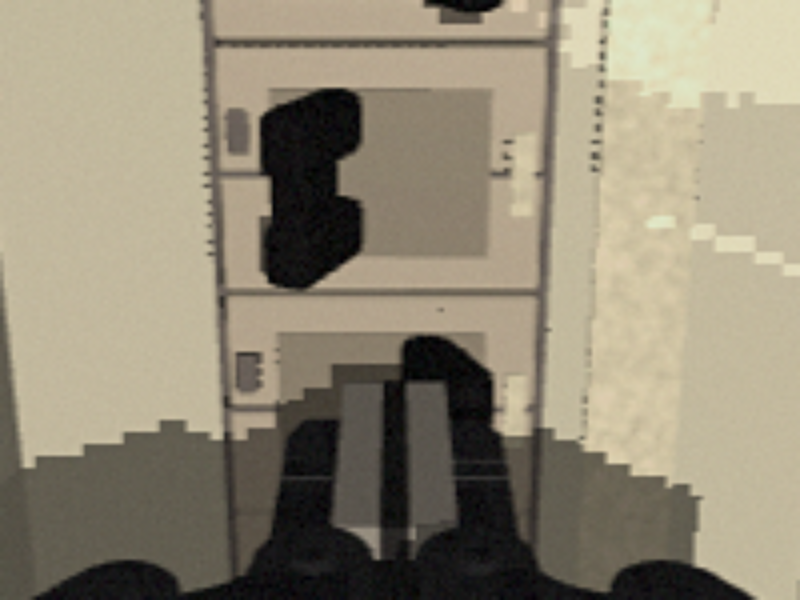

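The vertical force is near zero this time, and x = 0.5272 matches the predicted stop (0.5275). I'll press a little more, then ease off and go straight up.

Request:
play_rows --pt "0 0 0.002 0 0 0" --pt "0 0 0.002 0 0 0" --pt "0 0 0.002 0 0 0"

```text
t: 11.7
tcp_pos: [0.5274, -0.0871, 0.0815]
tool_rot: [-0.499, 0.504, -0.5, 0.497]
force: [-8.0, -2.5, 1.8]
finger_gap: -0.003
```

Request:
play_rows --pt "0 0 -0.003 0 0 0" --pt "0 -0.003 -0.004 0 0 0" --pt "0 -0.008 -0.004 0 0 0" --pt "0 -0.02 -0.004 0 0 0" --pt "0 -0.06 -0.02 0 0 0" --pt "0 -0.1 -0.03 0 0 0" --pt "0 -0.14 -0.03 0 0 0" --pt "0 -0.165 -0.03 0 0 0" --pt "0 -0.165 -0.03 0 0 0" --pt "0 -0.165 -0.03 0 0 0"

```text
t: 12.7
tcp_pos: [0.5013, -0.0872, 0.2482]
tool_rot: [0.497, -0.501, 0.504, -0.499]
force: [-0.1, -0.7, -0.5]
finger_gap: 0.002
```

Run:
```python
from h import *
s=sense();print(s["t"],s["tcp_pos"],s["force"])
a=snapshot("wrist")[:,:,::-1];cv2.imwrite("pics/w12.png",cv2.resize(a[0:270,180:420],(533,600)))
print(plan([.56,-.036,.3],down(1)))
```

```text
12.7 [ 0.50134379 -0.08724404  0.24817148] [-0.09478681 -0.69465056 -0.50781641]
[-0.0515 -0.0529  0.059  -0.0015 -0.0004 -0.0004]
```

View pics/w12.png

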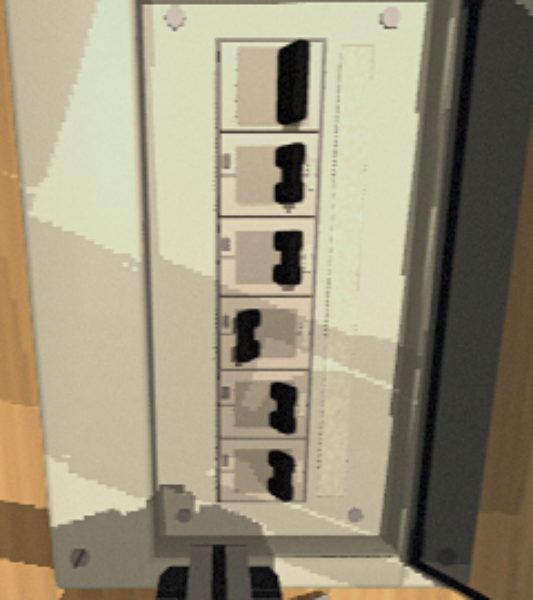

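Toggle (283,407) now stands on like its neighbours, with the off one (247,335) and the rest unchanged. Next is the cover: I'll go over it and down behind.

Request:
play_rows --pt "-0.005 -0.03 0 0 0 0" --pt "-0.01 -0.055 0.02 0 0 0" --pt "-0.02 -0.06 0.06 0 0 0" --pt "-0.03 -0.06 0.1 0 0 0" --pt "-0.04 -0.06 0.14 0 0 0" --pt "-0.051 -0.06 0.18 0 0 0" --pt "-0.051 -0.06 0.22 0 0 0" --pt "-0.051 -0.06 0.235 0 0 0" --pt "-0.051 -0.03 0.24 0 0 0" --pt "-0.051 0.01 0.24 0 0 0" --pt "-0.051 0.05 0.24 0 0 0" --pt "-0.051 0.07 0.24 0 0 0"

```text
t: 13.95
tcp_pos: [0.7378, -0.0377, 0.1697]
tool_rot: [-0.499, 0.506, -0.499, 0.496]
force: [-1.1, -0.1, -0.4]
finger_gap: 0.001
```

Request:
play_rows --pt "0 0 0 0 0 0" --pt "0 0 0 0 0 0"

```text
t: 14.15
tcp_pos: [0.741, -0.0384, 0.1757]
tool_rot: [-0.498, 0.503, -0.502, 0.498]
force: [0.1, 0.2, 0.6]
finger_gap: 0.001
```

Run:
```python
from h import *
s=sense();print(s["t"],s["tcp_pos"],s["force"],plan([.735,-.036,.175],down(1)))
for n in("scene",):
    cv2.imwrite(f"pics/{n}13.png",snapshot(n)[:,:,::-1])
```

```text
14.15 [ 0.74104007 -0.03836446  0.1757351 ] [0.08829279 0.21630811 0.62695685] [-0.0023  0.0007 -0.0061  0.0011 -0.0005 -0.0008]
```

View pics/scene13.png

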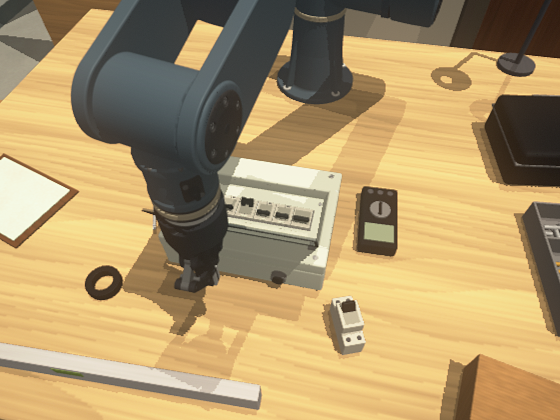

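The arm is behind the cover and clear of the tape roll (104,282) and the isolator (347,323). I'll push the panel forward past upright.

Request:
play_rows --pt "-0.002 0 -0.03 0 0 0" --pt "-0.002 0 -0.06 0 0 0" --pt "-0.002 0 -0.08 0 0 0" --pt "-0.002 0 -0.1 0 0 0" --pt "-0.002 0 -0.12 0 0 0" --pt "-0.002 0 -0.14 0 0 0" --pt "-0.002 0 -0.16 0 0 0" --pt "-0.002 0 -0.18 0 0 0" --pt "-0.002 0 -0.2 0 0 0" --pt "-0.002 0 -0.2 0 0 0"

```text
t: 15.2
tcp_pos: [0.5404, -0.0344, 0.1794]
tool_rot: [0.497, -0.501, 0.503, -0.498]
force: [0.1, 0.4, 0.3]
finger_gap: -0.0
```

Run:
```python
from h import *
s=sense();print(s["t"],s["tcp_pos"],s["force"],plan(None,down(1)))
for n in("scene",):
    cv2.imwrite(f"pics/{n}14.png",snapshot(n)[:,:,::-1])
```

```text
15.2 [ 0.54042915 -0.03442226  0.17935942] [0.10464617 0.37339949 0.33067213] [ 0.      0.      0.     -0.0035 -0.0006  0.0003]
```

View pics/scene14.png

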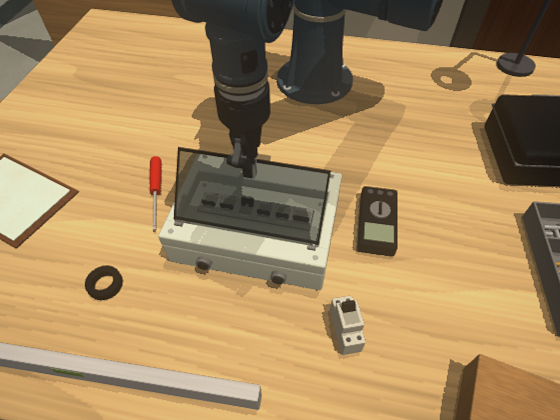

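The panel is past upright with the finger on its upper side (248,165). I'll press it down along the arc.

Request:
play_rows --pt "0 0.003 -0.015 0 0 0" --pt "0 0.012 -0.025 0 0 0" --pt "0 0.022 -0.032 0 0 0" --pt "0 0.033 -0.037 0 0 0" --pt "0 0.044 -0.041 0 0 0" --pt "0 0.055 -0.043 0 0 0" --pt "0 0.065 -0.045 0 0 0" --pt "0 0.073 -0.046 0 0 0" --pt "0 0.079 -0.046 0 0 0" --pt "0 0.081 -0.046 0 0 0" --pt "0 0.081 -0.046 0 0 0"

```text
t: 16.35
tcp_pos: [0.4957, -0.0341, 0.0957]
tool_rot: [0.497, -0.502, 0.503, -0.498]
force: [-0.5, -0.1, 1.2]
finger_gap: -0.001
```

Expected panel top when shut is about 0.0945. I'll press gently a few mm more.

Request:
play_rows --pt "0 0.0015 0 0 0 0" --pt "0 0.003 0 0 0 0" --pt "0 0.003 0 0 0 0" --pt "0 0.003 0 0 0 0"

```text
t: 16.75
tcp_pos: [0.4959, -0.0342, 0.0944]
tool_rot: [0.497, -0.502, 0.503, -0.498]
force: [-2.5, 0.8, 10.1]
finger_gap: -0.001
```

Firm contact, 10 N at z = 0.0944. The cover is on the rim. I'll retreat up and check.

Request:
play_rows --pt "0 -0.01 0 0 0 0" --pt "0 -0.04 0 0 0 0" --pt "0 -0.08 0 0 0 0" --pt "0 -0.12 -0.02 0 0 0" --pt "0.05 -0.15 -0.02 0 0 0" --pt "0.1 -0.17 -0.02 0 0 0" --pt "0.15 -0.17 -0.02 0 0 0" --pt "0.2 -0.17 -0.02 0 0 0" --pt "0.25 -0.17 -0.02 0 0 0" --pt "0.28 -0.17 -0.02 0 0 0" --pt "0.28 -0.17 -0.02 0 0 0"

```text
t: 17.85
tcp_pos: [0.4728, -0.32, 0.2634]
tool_rot: [0.496, -0.502, 0.506, -0.496]
force: [-0.1, 0.0, -0.3]
finger_gap: 0.003
```

Run:
```python
from h import *
s=sense();print(s["t"],s["tcp_pos"],s["force"])
a=snapshot("top")[:,:,::-1];b=snapshot("scene")[:,:,::-1]
cv2.imwrite("pics/topf.png",cv2.resize(a[130:310,180:440],(780,540)))
cv2.imwrite("pics/scf.png",cv2.resize(b[140:360,80:400],(800,550)))
d=cv2.absdiff(a,cv2.imread("pics/top0.png")).max(2);print("diff boxes")
for n,(u0,u1,v0,v1) in dict(meter=(185,232,228,305),iso=(210,242,145,185),tape=(395,430,150,190),driver=(392,440,220,310)).items():
    print(n,(d[v0:v1,u0:u1]>40).mean().round(3))
```

```text
17.85 [ 0.47276019 -0.31998764  0.26335513] [-0.06045876  0.04174968 -0.30071115]
diff boxes
meter 0.0
iso 0.0
tape 0.0
driver 0.0
```

View pics/topf.png

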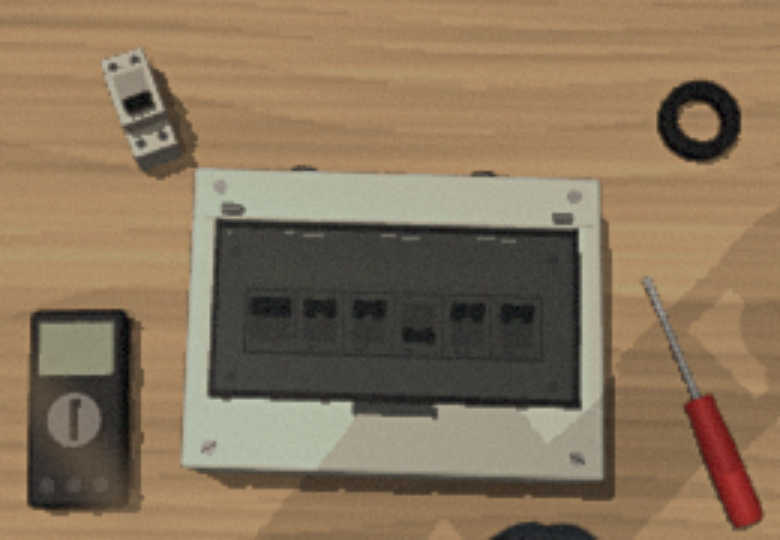

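View pics/scf.png

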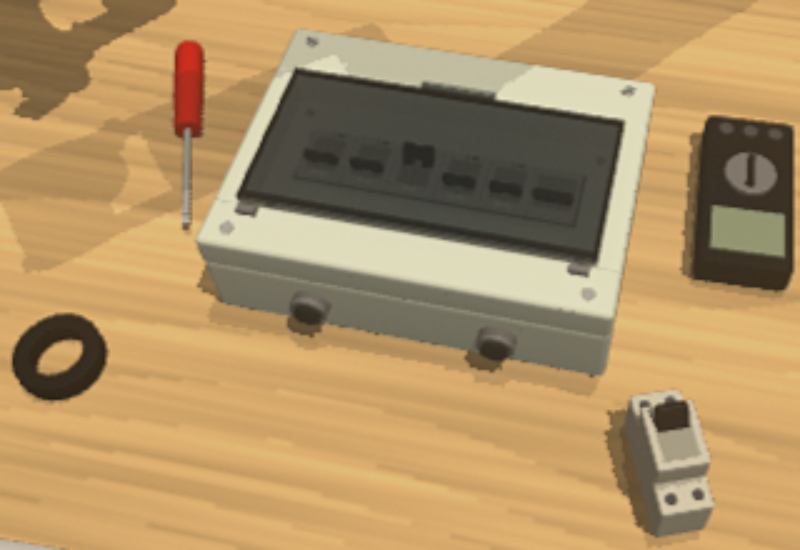

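The cover lies flat. Through it, the reset toggle at (467,312) lines up with the on ones and only the off one (418,335) stands low. The bystanders show no change, so I'm handing in.

```bash
python3 -c "
from station import *
print(sign_off(), sense()['t'])"
```

```text
the job is handed in; nothing more can be done
the job is handed in; nothing more can be done
```

I reset the tripped breaker (at board y = −54 mm) by pushing its toggle fully off and then fully on, shut the smoked cover, and handed the job in at about 18 s.

**One slip:** after the first push to on, the toggle was back upright when I checked. I think the gripper's finger backs rested on its end and dragged it as I withdrew. I pushed it on again with the fingers about 3 mm higher and came straight up. I did not push it off again in between.

**Last checks:**
- **Tripped toggle:** it stopped firmly at both ends. It now lines up with the other on toggles, both before the cover was shut and through it.
- **Other toggles:** the breaker that is off on purpose and all the others look unchanged.
- **Cover:** it lies flat. The finger met it at z = 0.0944 m with 10 N, against about 0.0945 m expected when shut.
- **Bystanders:** the top camera shows no change around any of the four compared with the start.
- **Arm:** it stands clear of everything.

The toggle positions were judged from the pictures and contact forces, since the joint angles are not readable directly. The wrist camera placed the toggle about 3 mm further in +y than my first estimate, which I corrected before pushing.

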